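Lay out the mounting reagents between two petri dishes

TASK

Set the three small brown bottles upright on the worktop in one straight, evenly spaced row between the pink and the cream petri dish: the red-capped vial next to the pink dish, the white-capped vial half-way between the two dishes, and the black-capped oil bottle next to the cream dish. Also put the green cover-glass box flat on the middle of the pink dish's lid. Leave the white cover-glass box where it is and let go of everything.

Things in the scene. Friction and masses are not known exactly. Their poses are not given: they have to be found in the camera images.
- pink_dish: The dish with a pink lid: petri dish, round, 60 mm across, 15 mm high, with a flat lid, fixed to the worktop. Origin: centre of its underside (z = 0). The cream dish stands 210 mm away (centres), to its left or right, on its y axis; evenly spaced places between lie every 52.5 mm on that line. Also the support for the green box.
- cream_dish: The dish with a cream (pale yellow) lid: petri dish, round, 60 mm across, 15 mm high, with a flat lid, fixed to the worktop. Origin: centre of its underside (z = 0). The other end of the row.
- red_vial_mid (a point): Brown glass vial with a red cap, round, 27 mm across, 45 mm high, 0.06 kg, loose, upright; grip it round the body, below 38 mm. The point is its centre, half-way up; its z axis points up when it stands.
- white_vial_mid (a point): Brown glass vial with a white cap, round, 27 mm across, 45 mm high, 0.06 kg, loose, upright; grip it round the body, below 38 mm. The point is its centre, half-way up; its z axis points up when it stands.
- oil_mid (a point): Small brown immersion-oil bottle with a black cap, round, 33 mm across, 58 mm high, 0.06 kg, loose, upright; grip it round the body, below 49 mm. The point is its centre, half-way up; its z axis points up when it stands.
- green_box_mid (a point): Cover-glass box with a green base and a white lid with a square green label on top (one rigid piece), 35 x 35 mm, 17 mm high, 0.03 kg, loose, lying flat; its sides are along its x and y axes. The point is its centre, 8.5 mm above its underside.
- white_box_mid (a point): Cover-glass box of the same size (35 x 35 x 17 mm) but all white, without label: a bystander, to be left alone. Behind it stand a 315 mm tall brown bottle, 132 mm across, and left of that a pump 170 mm high, both fixed; left of the work is a hotplate 103 mm high: keep the gripper's body clear of them. The point is its centre, 8.5 mm above its underside.
Not all that is in view belongs to the job. Leave any purple look-alike of the part that bears red_vial_mid alone.

How it is judged:
By the outcome, as a careful person would: the job done as asked, in the order asked, and still so for the second after the job is handed in, with the robot touching nothing.
It also fails if it takes over 99 s, if anything falls off the work surface, if the arm or the gripper's body presses on something with over 40 N, if the wrist force passes 120 N, or if a joint passes its speed limit or range.

ROBOT

A 6-joint arm with a two-finger parallel gripper is mounted at the origin on a cart in front of the work surface, level with it; the furniture and walls round the work are solid. World frame = base frame: x ahead of the robot, y to its left, z up, the work surface at z = 0. Lengths are in mm, angles in rad, forces in N, time in s.
With the tool pointing down it reaches from about 275 to 750 mm from the base axis. Payload 10.2 kg.
Tool frame: the origin (TCP) lies at the very end of the fingers, on their centre line; the grasp point (between the pads) lies behind it (ctrl.grasp_offset is the z of the grasp point in the tool frame, in mm); z points along the fingers, y is the direction in which the jaws open and shut (so a half turn about z gives the same grasp; the last joint's range is limited). The gripper opens to 85 mm and grips with 20 to 120 N. Pads are 22 mm wide; open, the fingers measure 114 mm over their backs; the gripper's body (76 mm by 85 mm) begins 54 mm behind the grasp point. The pads swing forward as they close: fully open they stand 13 mm farther back than shut.
Start: joints at [1.067, 0.313, 1.498, -0, 1.331, -0.223], TCP at [145.503, 504.44, 231.294] pointing down, gripper open.
Joint ranges: [-2.94, 2.94], [-0.97, 2.17], [0.19, 2.56], [-1.23, 4.37], [0.02, 3.11], [-2.88, 2.88]. Speed limits (rad/s): [2.39, 2.39, 3.01, 3.14, 3.14, 3.14].

INTERFACE

Orientations are given as a unit quaternion [w, x, y, z].
In Python, from rig import ctrl, capture, job gives the robot as it stands. The module is installed in compiled form; this text tells all that it offers.
- The arm moves only by the tool move_arm, never from a script. Its argument "series" is a list of rows, each a list of 7 numbers: the turn, a rotation vector about the tool's x, y, z in rad, then the shift along the tool's x, y, z in cm, then the opening, from 0 (shut) to 1 (fully open). A call has 1 to 5 rows; each row is the pose to reach, as a shift and turn from the pose measured when the call began, along the tool's axes at that moment; what a row does not reach only later rows make up. A row lasts 1/12 s, in which the tool goes at most 41.7 mm and 7.16 degrees, less where a joint would pass 70% of its speed; a pose out of reach is approached as far as the arm can. A call with a gripper value outside its range is refused whole. The fingers move at their own pace and stop on an object; "grip_force" is the grip in N (left out, the last holds). Time passes only in rows, so rows that repeat a pose let the fingers close. It gives the time, the measured TCP pose, the force and the opening at its end, in the units of the state.
- ctrl.sense(): the state, without advancing time (a new reading comes with each control period).
- capture(name): name is "side" or "top"; returns a dict with "frame" (400x640x3 uint8, red, green, blue), "mtx" (3x3 intrinsics, pixels), "dist" ([k1, k2, p1, p2, k3] as OpenCV has them; the pictures are not rectified), "R" (3x3) and "t" (3): a world point X has camera coordinates R X + t. Camera axes: x right, y down, z forward; pixel columns grow to the right and rows downward; lengths in mm; the calibration is good to about 2 mm. A picture is of the moment at which its call begins. There is no depth.
- job.finish_job(): hands the job in, once; it reports no verdict.
The state is a dict: "time_s": time; "joints": joint angles; "dq": joint speeds; "tau": joint torques, N m; "eef_pos": TCP position; "ee_rot": TCP orientation; "force": force on the tool from outside, world axes, zero at the start; "wrist_torque": the same for the moment, N m; "grip_width": opening from 0.0 (shut) to 1.0 (fully open).
Only numpy, scipy, OpenCV 4.12 (cv2) and the standard library are available. Lean on these libraries where they do the work, as an engineer would, in place of code of your own. Each camera call takes 0.05 s, during which the arm holds its last target.

## Working session

There is one attempt and no reset: what is moved stays moved. The work goes in short steps, Python scripts to look and compute and a tool call to move; the robot and the scene stay as the last step left them, time stands still between calls to the robot, and variables do not carry over. Pictures are saved under pics/ and viewed, and the job is handed in when it is done.

Besides the shell and the picture viewer there is one more tool, called after "Call:" as name([rows], argument=value, ...), one row to a line, values as JSON. move_arm: Moves the arm, as the interface text tells. Its arguments: {"type":"object","properties":{"series":{"type":"array","items":{"type":"array","items":{"type":"number"}}},"grip_force":{"type":"number"}},"required":["series"]}

```bash
mkdir -p pics; ls; cat > h.py <<'E'
import numpy as np, cv2
from rig import ctrl, capture, job
def snap(name,fn):
    c=capture(name); cv2.imwrite('pics/'+fn,c['frame'][:,:,::-1]); 
    np.savez('pics/'+fn[:-4]+'.npz',**{k:np.array(v) for k,v in c.items()}); return c
def load(fn): return dict(np.load('pics/'+fn+'.npz'))
def w(c,uv,z):
    p=cv2.undistortPoints(np.array([[uv]],float),c['mtx'],c['dist'])[0,0]
    d=c['R'].T@np.array([p[0],p[1],1]); o=-c['R'].T@c['t']
    return o+d*(z-o[2])/d[2]
def pj(c,X):
    return cv2.projectPoints(np.array(X,float).reshape(-1,1,3),cv2.Rodrigues(c['R'])[0],c['t'],c['mtx'],c['dist'])[0][:,0]
def crop(fn,x0,y0,x1,y1,k,out):
    im=cv2.imread('pics/'+fn)[y0:y1,x0:x1]; cv2.imwrite('pics/'+out,cv2.resize(im,None,fx=k,fy=k,interpolation=cv2.INTER_CUBIC))
E
python3 - <<'E'
from h import *
for n in('top','side'):
    c=snap(n,n+'0.png'); print(n,(-c['R'].T@c['t']).round(),c['R'].round(2).tolist(),c['mtx'].round(),c['dist'])
s=ctrl.sense(); print(s, ctrl.grasp_offset)
E
```

```text
pics
top [ 318.  250. 1251.] [[-0.01, -1.0, 0.0], [-0.99, 0.01, -0.14], [0.14, -0.01, -0.99]] [[501.   0. 324.]
 [  0. 501. 197.]
 [  0.   0.   1.]] [-0.14498092  0.          0.          0.          0.        ]
side [ 293. 1020.  441.] [[-0.97, -0.26, 0.02], [-0.13, 0.41, -0.9], [0.23, -0.87, -0.43]] [[460.   0. 318.]
 [  0. 460. 196.]
 [  0.   0.   1.]] [-0.06311564  0.          0.          0.          0.        ]
{'time_s': 0.1, 'joints': array([ 1.06660616e+00,  3.13396327e-01,  1.49837859e+00, -4.72190007e-06,
        1.33101604e+00, -2.23425100e-01]), 'dq': array([ 1.12308865e-03, -4.37404486e-03, -2.89226617e-03, -3.88486859e-05,
        3.04592161e-04,  1.33875333e-03]), 'tau': array([ 2.73463564e-03, -4.12898111e+01, -2.60141462e+01, -1.85423455e-04,
        3.02487846e-03,  1.71477433e-05]), 'eef_pos': array([145.37898163, 504.21954021, 230.78456273]), 'ee_rot': array([-2.11056769e-04,  1.39921313e-01,  9.90162445e-01, -5.60753647e-04]), 'force': array([-0.17892768, -0.34772338, -0.13014091]), 'wrist_torque': array([0.02041876, 0.01419673, 0.00138272]), 'grip_width': 1.002001033831054} -18.700000000000003
```

View pics/top0.png

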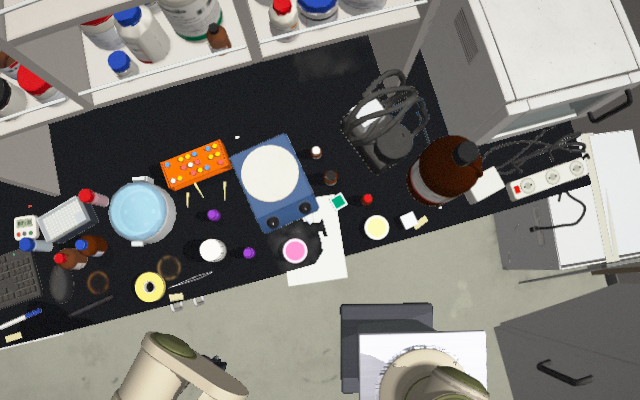

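View pics/side0.png

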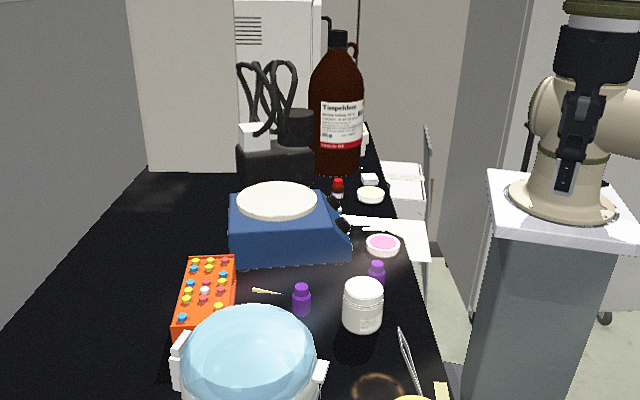

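```bash
python3 - <<'E'
from h import *
crop('top0.png',260,130,440,270,4.4,'c1.png'); crop('side0.png',300,150,430,290,4.2,'c2.png')
E
```

```text
(no output)
```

View pics/c1.png

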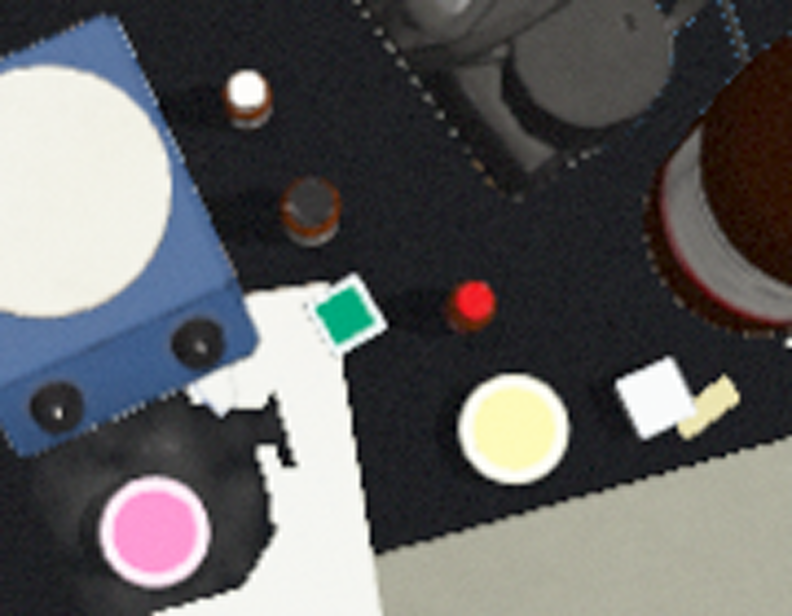

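View pics/c2.png

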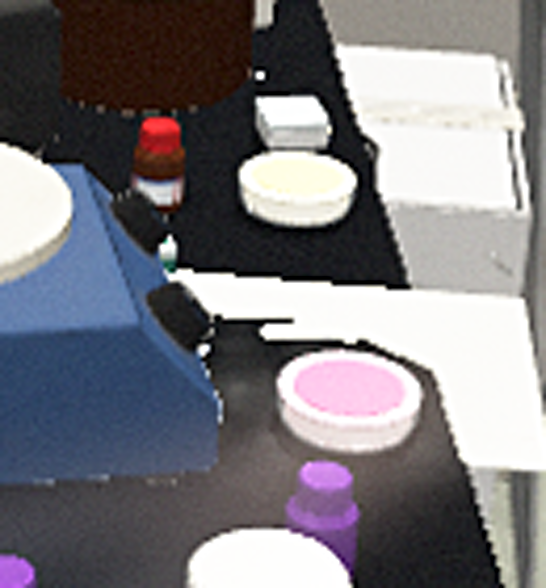

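```bash
cat > meas.py <<'E'
from h import *
def blob(c,roi,f):
    x0,y0,x1,y1=roi; im=c['frame'][y0:y1,x0:x1]
    hsv=cv2.cvtColor(np.ascontiguousarray(im),cv2.COLOR_RGB2HSV).astype(int)
    m=f(hsv[...,0],hsv[...,1],hsv[...,2]).astype(np.uint8)
    n,l,s,ce=cv2.connectedComponentsWithStats(m)
    if n<2: return None
    k=1+np.argmax(s[1:,4]); pts=np.argwhere(l==k)[:,::-1]
    return ce[k]+[x0,y0],s[k,4],cv2.minAreaRect(pts.astype(np.float32)+[x0,y0] if 0 else (pts+[x0,y0]).astype(np.float32))
E
python3 - <<'E'
from meas import *
c=load('top0')
T={'pink':((270,230,320,270),lambda h,s,v:(h>140)&(h<175)&(s>60),15),
'cream':((360,210,395,245),lambda h,s,v:(h>20)&(h<40)&(s>50)&(v>150),15),
'red':((355,185,385,210),lambda h,s,v:((h<5)|(h>175))&(s>180)&(v>150),45),
'white':((305,140,325,158),lambda h,s,v:(s<50)&(v>160),45),
'green':((325,185,355,215),lambda h,s,v:(h>70)&(h<90)&(s>120),17),
'wbox':((398,208,420,232),lambda h,s,v:(s<40)&(v>170),17)}
P={}
for k,(r,f,z) in T.items():
    b=blob(c,r,f); P[k]=w(c,b[0],z); print(k,b[0].round(1),b[1],b[2],P[k].round(1))
for n,uv,z in(('black',(330.4,175.3),58),): print(n,w(c,uv,z).round(1))
d=P['cream']-P['pink']; print(np.linalg.norm(d),np.degrees(np.arctan2(d[1],d[0])))
s=load('side0')
for k in T: print(k,pj(s,P[k]).round(1))
crop('top0.png',320,165,342,187,24,'c3.png');crop('top0.png',326,188,352,214,20,'c4.png')
E
```

```text
pink [294.6 250.4] 277 ((295.0, 250.5), (17.0, 18.0), 90.0) [357.9 316.5  15. ]
cream [376.4 227. ] 255 ((376.3500061035156, 227.05003356933594), (17.39252281188965, 17.076295852661133), 71.56504821777344) [413.5 114.   15. ]
red [367.5 197.9] 56 ((367.5, 198.0), (8.0, 7.0), 90.0) [482.3 137.3  45. ]
white [315.6 149.8] 56 ((315.5, 149.5), (7.0, 7.0), 90.0) [603.1 262.6  45. ]
green [337.8 201.1] 99 ((337.7352600097656, 201.0587921142578), (9.775419235229492, 9.775419235229492), 59.036251068115234) [478.8 208.9  17. ]
wbox [408.8 220. ] 207 ((409.00006103515625, 220.00006103515625), (14.310833930969238, 14.310833930969238), 63.43495178222656) [429.7  33.   17. ]
black [536.5 227.1  58. ]
209.95985398842566 -74.6623746617466
pink [[381.8 242.8]]
cream [[369.5 192.2]]
red [[336.9 179.9]]
white [[262.6 196.9]]
green [[330.1 206.2]]
wbox [[368.4 176.5]]
```

View pics/c3.png

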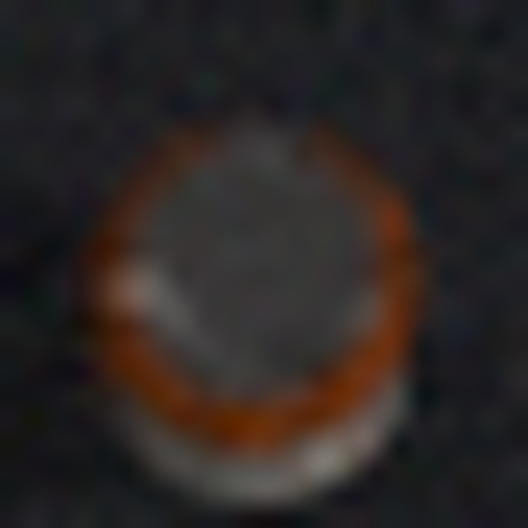

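View pics/c4.png

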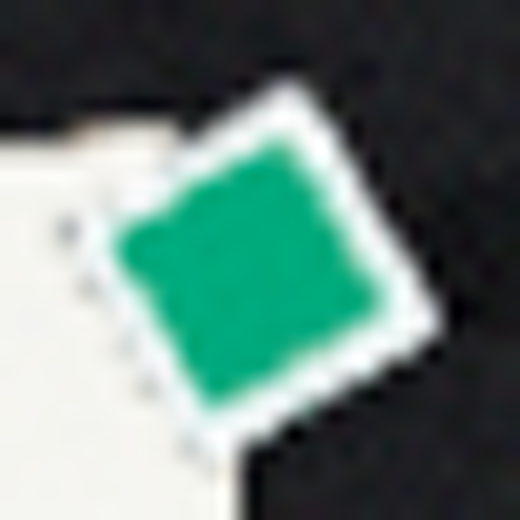

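```bash
cat >> h.py <<'E'
from scipy.spatial.transform import Rotation as Ro
U=np.array([0.2645,-0.9644])
def go(x,y,z,yaw_deg=15.34):
    s=ctrl.sense(); q=s['ee_rot']; R=Ro.from_quat([q[1],q[2],q[3],q[0]])
    a=np.radians(yaw_deg); 
    Y=np.array([np.cos(a),np.sin(a),0]); Z=np.array([0,0,-1.]); X=np.cross(Y,Z)
    best=None
    for sg in(1,-1):
        T=Ro.from_matrix(np.array([X*sg,Y*sg,Z]).T); rv=(R.inv()*T).as_rotvec()
        if best is None or np.linalg.norm(rv)<np.linalg.norm(best): best=rv
    d=R.inv().apply(np.array([x,y,z])-s['eef_pos'])/10
    print('turn',best.round(3),'shift cm',d.round(2),'rows>=',round(max(np.linalg.norm(d)/4.17,np.degrees(np.linalg.norm(best))/7.16),1),'pos',s['eef_pos'].round(1),'f',s['force'].round(1),'g',round(s['grip_width'],3),'t',round(s['time_s'],2))
E
python3 - <<'E'
from h import *
c=load('top0'); s=load('side0')
for uv,z in(((285,133),103),((313.6,192.7),103),((318,208),50),((264,232),50)): print(w(c,uv,z).round())
# line coordinates: along U from white vial
p=np.array([357.9,316.5])
for n,q in(('white',(603.1,262.6)),('oil',(536.5,227.1)),('red',(482.3,137.3)),('green',(478.8,208.9)),('hpB',w(c,(285,133),103)[:2]),('hpF',w(c,(313.6,192.7),103)[:2]),('hpf',w(c,(318,208),50)[:2])):
    d=np.array(q)-p; print(n,'along',(d@U).round(1),'across',(d@[.9644,.2645]).round(1))
# bottle
t=w(c,(466,150),315); print('cap top',t)
a=np.linspace(0,2*np.pi,40)
im=cv2.imread('pics/top0.png'); im2=cv2.imread('pics/side0.png')
for z in(0,100,180):
  for q,ci in((im,c),(im2,s)):
    cv2.polylines(q,[pj(ci,np.c_[t[0]+66*np.cos(a),t[1]+66*np.sin(a),a*0+z]).round().astype(int)],True,(0,255,0),1)
cv2.imwrite('pics/b.png',cv2.resize(np.hstack([im[90:240,320:520],im2[20:220,240:440][:150]]),None,fx=2,fy=2))
E
```

```text
[631. 334. 103.]
[488. 267. 103.]
[458. 258.  50.]
[401. 388.  50.]
white along 116.8 across 222.2
oil along 133.5 across 148.6
red along 205.7 across 72.6
green along 135.7 across 88.1
hpB along 55.5 across 267.9
hpF along 81.7 across 112.3
hpf along 83.0 across 81.2
cap top [537.23442762 -31.70755636 315.        ]
```

View pics/b.png

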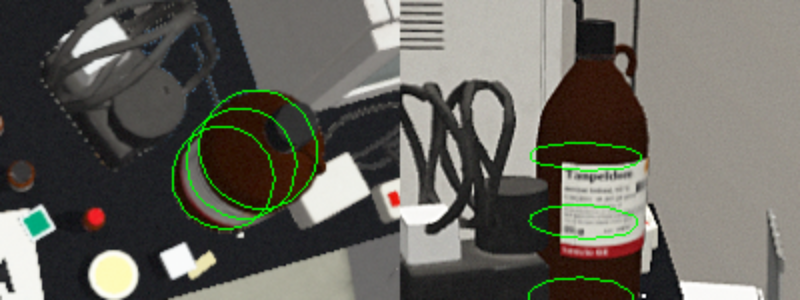

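```bash
python3 -c "
from h import *
go(482.3,137.3,180)"
```

```text
turn [-1.000e-03  0.000e+00  1.022e+00] shift cm [-42.54 -25.91   5.1 ] rows>= 12.0 pos [145.4 504.2 230.8] f [-0.2 -0.3 -0.1] g 1.002 t 0.1
```

Call:
move_arm([
  [0, 0, 1.022, -42.5, -25.9, 3, 0.55],
  [0, 0, 1.022, -42.5, -25.9, 3, 0.55],
  [0, 0, 1.022, -42.5, -25.9, 3, 0.55],
  [0, 0, 1.022, -42.5, -25.9, 3, 0.55],
  [0, 0, 1.022, -42.5, -25.9, 3, 0.55],
])

```text
time_s: 0.52
eef_pos: [286.7, 349.5, 218.4]
ee_rot: [-0.0, 0.44, 0.898, -0.0]
force: [1.8, 0.6, -0.4]
grip_width: 0.55
```

```bash
python3 -c "
from h import *
go(482.3,137.3,120)"
```

```text
turn [-0.001  0.001  0.392] shift cm [-28.75   2.47   9.85] rows>= 7.3 pos [286.7 349.5 218.4] f [ 1.8  0.6 -0.4] g 0.55 t 0.52
```

Call:
move_arm([
  [0, 0, 0.392, -28.7, 2.5, 7, 0.55],
  [0, 0, 0.392, -28.7, 2.5, 7, 0.55],
  [0, 0, 0.392, -28.7, 2.5, 7, 0.55],
  [0, 0, 0.392, -28.7, 2.5, 7, 0.55],
  [0, 0, 0.392, -28.7, 2.5, 7, 0.55],
])

```text
time_s: 0.93
eef_pos: [424.0, 200.4, 169.1]
ee_rot: [-0.0, 0.607, 0.794, -0.001]
force: [0.7, 0.8, -0.7]
grip_width: 0.551
```

```bash
python3 -c "
from h import *
go(482.3,137.3,90)"
```

```text
turn [-0.001  0.001 -0.002] shift cm [-7.61  3.97  7.91] rows>= 2.8 pos [424.  200.4 169.1] f [ 0.7  0.8 -0.7] g 0.551 t 0.93
```

Call:
move_arm([
  [0, 0, 0, -3.8, 2.0, 2, 0.55],
  [0, 0, 0, -7.6, 4.0, 5, 0.55],
  [0, 0, 0, -7.6, 4.0, 7.9, 0.55],
  [0, 0, 0, -7.6, 4.0, 7.9, 0.55],
  [0, 0, 0, -7.6, 4.0, 7.9, 0.55],
])

```text
time_s: 1.35
eef_pos: [481.6, 137.1, 88.8]
ee_rot: [-0.002, 0.608, 0.794, -0.002]
force: [-0.0, 0.7, 1.0]
grip_width: 0.552
```

```bash
python3 -c "
from h import *
go(482.3,137.3,5)
snap('top','t1.png');snap('side','s1.png')
crop('t1.png',320,150,420,240,4,'a.png');crop('s1.png',290,100,410,220,3,'b1.png')
A=cv2.imread('pics/a.png');B=cv2.imread('pics/b1.png');cv2.imwrite('pics/ab1.png',np.hstack([A,B]))"
```

```text
turn [-0.005 -0.    -0.004] shift cm [0.   0.11 8.38] rows>= 2.0 pos [481.6 137.1  88.8] f [-0.   0.7  1. ] g 0.552 t 1.35
```

View pics/ab1.png

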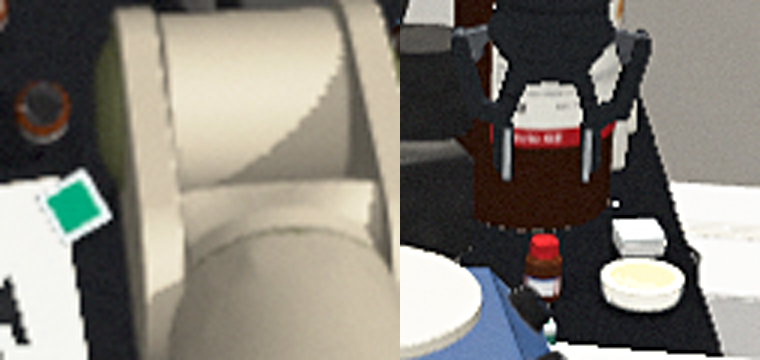

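The side view shows the fingers (crop columns 507 and 587) centred over the red cap (545). The arm blocks the top view. I'll descend now.

Call:
move_arm([
  [0, 0, 0, 0, 0.1, 3, 0.55],
  [0, 0, 0, 0, 0.1, 6, 0.55],
  [0, 0, 0, 0, 0.1, 8.3, 0.55],
  [0, 0, 0, 0, 0.1, 8.3, 0.55],
  [0, 0, 0, 0, 0.1, 8.3, 0.55],
])

```text
time_s: 1.87
eef_pos: [483.9, 139.3, 10.0]
ee_rot: [0.001, 0.606, 0.795, 0.0]
force: [0.4, -1.0, 0.8]
grip_width: 0.548
```

Call:
move_arm([
  [0, 0, 0, 0, 0, 0, 0.1],
  [0, 0, 0, 0, 0, 0, 0.1],
  [0, 0, 0, 0, 0, 0, 0.1],
  [0, 0, 0, 0, 0, 0, 0.1],
  [0, 0, 0, 0, 0, 0, 0.1],
], grip_force=30)

```text
time_s: 2.28
eef_pos: [485.2, 139.9, 12.6]
ee_rot: [0.002, 0.606, 0.795, 0.002]
force: [-2.1, 1.3, 9.3]
grip_width: 0.305
```

```bash
python3 -c "
from h import *
go(482.3,137.3,105)
snap('side','s2.png')
crop('s2.png',290,80,410,220,4,'b2.png')"
```

```text
turn [0.006 0.002 0.   ] shift cm [-0.18 -0.29 -9.25] rows>= 2.2 pos [485.2 139.9  12.6] f [-2.1  1.3  9.3] g 0.305 t 2.28
```

View pics/b2.png

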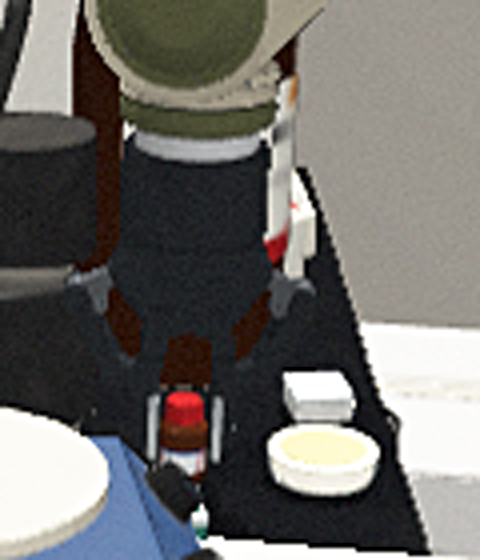

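Call:
move_arm([
  [0, 0, 0, 0, 0, -1, 0.1],
  [0, 0, 0, 0, 0, -4, 0.1],
  [0, 0, 0, 0, 0, -8, 0.1],
  [0, 0, 0, 0, 0, -8, 0.1],
  [0, 0, 0, 0, 0, -8, 0.1],
])

```text
time_s: 2.75
eef_pos: [486.2, 140.1, 95.9]
ee_rot: [0.005, 0.606, 0.795, 0.004]
force: [0.7, -0.9, -1.2]
grip_width: 0.305
```

```bash
python3 -c "
from h import *
go(371.8,265.9,93)
snap('side','s3.png')
crop('s3.png',290,80,410,220,4,'b3.png')"
```

```text
turn [0.013 0.003 0.001] shift cm [15.17 -7.69  0.15] rows>= 4.1 pos [486.2 140.1  95.9] f [ 0.7 -0.9 -1.2] g 0.305 t 2.75
```

View pics/b3.png

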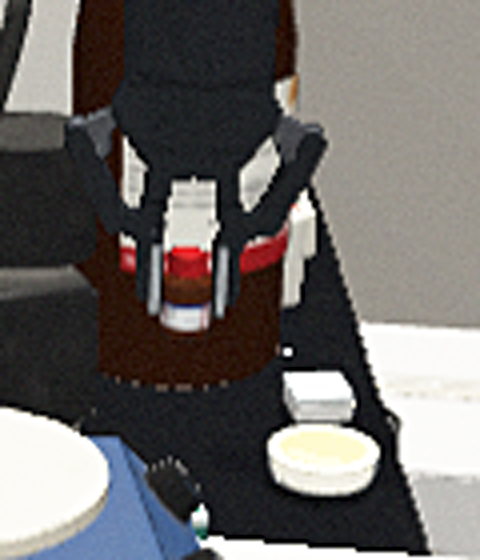

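Call:
move_arm([
  [0.012, 0, 0, 3.5, -1.8, 0, 0.1],
  [0.012, 0, 0, 7.5, -3.9, 0, 0.1],
  [0.012, 0, 0, 11.5, -5.9, 0, 0.1],
  [0.012, 0, 0, 15.3, -7.7, 0, 0.1],
  [0.012, 0, 0, 15.3, -7.7, 0, 0.1],
])

```text
time_s: 3.22
eef_pos: [365.8, 269.9, 92.4]
ee_rot: [-0.001, 0.605, 0.796, -0.003]
force: [0.6, -0.5, -0.5]
grip_width: 0.302
```

```bash
python3 -c "
from h import *
go(371.3,267.6,30)"
```

```text
turn [-0.006  0.002  0.004] shift cm [-0.36  0.51  6.24] rows>= 1.5 pos [365.8 269.9  92.4] f [ 0.6 -0.5 -0.5] g 0.302 t 3.22
```

Call:
move_arm([
  [0, 0, 0, -0.3, 0.5, 2, 0.1],
  [0, 0, 0, -0.3, 0.5, 4.5, 0.1],
  [0, 0, 0, -0.3, 0.5, 6.2, 0.1],
  [0, 0, 0, -0.3, 0.5, 6.2, 0.1],
  [0, 0, 0, -0.3, 0.5, 6.2, 0.1],
])

```text
time_s: 3.63
eef_pos: [370.6, 267.8, 30.0]
ee_rot: [-0.002, 0.605, 0.796, -0.004]
force: [-0.1, 0.4, 0.2]
grip_width: 0.301
```

```bash
python3 -c "
from h import *
go(371.3,267.6,13)"
```

```text
turn [-0.009  0.002  0.004] shift cm [-0.04  0.08  1.69] rows>= 0.4 pos [370.6 267.8  30. ] f [-0.1  0.4  0.2] g 0.301 t 3.63
```

Call:
move_arm([
  [-0.009, 0, 0.004, 0, 0.1, 0.5, 0.1],
  [-0.009, 0, 0.004, 0, 0.1, 1, 0.1],
  [-0.009, 0, 0.004, 0, 0.1, 1.5, 0.1],
  [-0.009, 0, 0.004, 0, 0.1, 1.5, 0.1],
  [-0.009, 0, 0.004, 0, 0.1, 1.5, 0.1],
])

```text
time_s: 4.05
eef_pos: [371.4, 268.0, 14.9]
ee_rot: [0.001, 0.606, 0.795, -0.001]
force: [0.4, 0.1, -1.1]
grip_width: 0.298
```

```bash
python3 -c "
from h import *
go(371.3,267.6,13)
snap('side','s4.png')
crop('s4.png',320,120,440,260,4,'b4.png')"
```

```text
turn [-0.     0.002  0.   ] shift cm [-0.04 -0.02  0.19] rows>= 0.0 pos [371.4 268.   14.9] f [ 0.4  0.1 -1.1] g 0.298 t 4.05
```

View pics/b4.png

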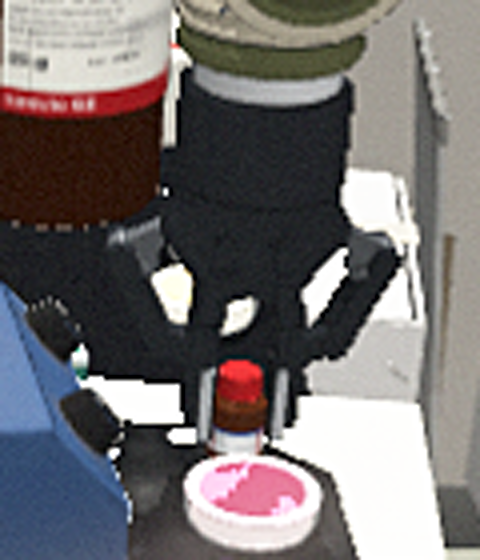

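Nearly down, with no contact yet. I'll lower it to contact.

Call:
move_arm([
  [0, 0, 0, 0, 0, 0.2, 0.1],
  [0, 0, 0, 0, 0, 0.3, 0.1],
  [0, 0, 0, 0, 0, 0.4, 0.1],
  [0, 0, 0, 0, 0, 0.4, 0.1],
])

```text
time_s: 4.43
eef_pos: [371.8, 268.2, 12.5]
ee_rot: [0.001, 0.606, 0.795, -0.0]
force: [-5.8, -3.6, 20.9]
grip_width: 0.301
```

Call:
move_arm([
  [0, 0, 0, 0, 0, 0, 0.1],
  [0, 0, 0, 0, 0, 0, 0.35],
  [0, 0, 0, 0, 0, 0, 0.5],
  [0, 0, 0, 0, 0, 0, 0.5],
  [0, 0, 0, 0, 0, 0, 0.5],
])

```text
time_s: 4.85
eef_pos: [371.8, 268.2, 12.3]
ee_rot: [0.001, 0.606, 0.795, -0.0]
force: [-0.2, 0.2, 0.6]
grip_width: 0.503
```

Call:
move_arm([
  [0, 0, 0, 0, 0, -2, 0.5],
  [0, 0, 0, 0, 0, -5, 0.5],
  [0, 0, 0, 0, 0, -9, 0.5],
  [0, 0, 0, 0, 0, -12, 0.5],
  [0, 0, 0, 0, 0, -12, 0.5],
])

```text
time_s: 5.27
eef_pos: [374.0, 269.4, 137.6]
ee_rot: [0.004, 0.606, 0.795, 0.004]
force: [-0.1, 0.2, 0.6]
grip_width: 0.5
```

```bash
python3 -c "
from h import *
go(603.1,262.6,170,25)
snap('top','t5.png');snap('side','s5.png')
crop('t5.png',270,190,400,270,5,'a5.png');crop('s5.png',320,120,440,260,4,'b5.png')"
```

```text
turn [ 0.01   0.002 -0.168] shift cm [-6.74 21.94 -3.  ] rows>= 5.6 pos [374.  269.4 137.6] f [-0.1  0.2  0.6] g 0.5 t 5.27
```

View pics/a5.png

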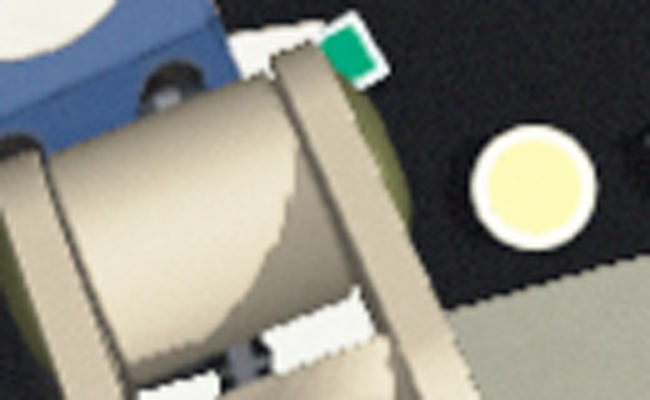

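View pics/b5.png

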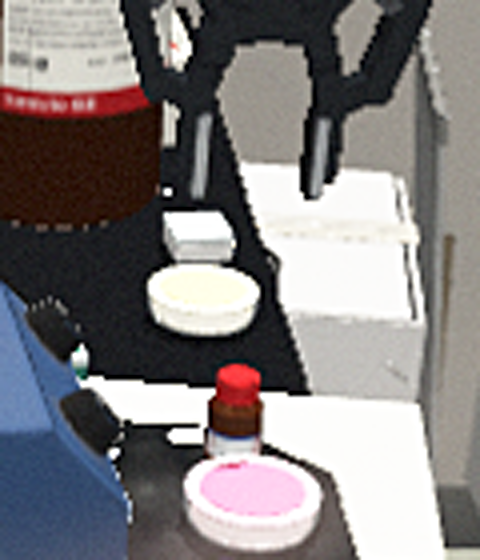

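Call:
move_arm([
  [0, 0, 0, -1, 3.5, -2, 0.55],
  [0, 0, -0.08, -2.5, 7.5, -5, 0.55],
  [0, 0, -0.168, -3.7, 11.5, -5, 0.55],
  [0, 0, -0.168, -5, 15.5, -5, 0.55],
  [0, 0, -0.168, -6.2, 19.5, -5, 0.55],
])

```text
time_s: 5.78
eef_pos: [567.8, 260.3, 182.2]
ee_rot: [0.001, 0.537, 0.843, -0.0]
force: [0.2, 0.1, 0.1]
grip_width: 0.552
```

```bash
python3 -c "
from h import *
go(603.1,262.6,150,25)"
```

```text
turn [0.001 0.002 0.   ] shift cm [-1.27  3.29  3.23] rows>= 1.1 pos [567.8 260.3 182.2] f [0.2 0.1 0.1] g 0.552 t 5.78
```

Call:
move_arm([
  [0, 0, 0, -0.6, 1.6, 0, 0.55],
  [0, 0, 0, -1.3, 3.3, 1, 0.55],
  [0, 0, 0, -1.3, 3.3, 4, 0.55],
  [0, 0, 0, -1.3, 3.3, 7, 0.55],
  [0, 0, 0, -1.3, 3.3, 9.5, 0.55],
])

```text
time_s: 6.2
eef_pos: [602.2, 261.8, 82.7]
ee_rot: [-0.001, 0.537, 0.843, -0.002]
force: [0.1, 0.3, 0.5]
grip_width: 0.552
```

```bash
python3 -c "
from h import *
go(603.1,262.6,8,25)
snap('top','t6.png');snap('side','s6.png')
crop('t6.png',270,110,370,210,4,'a.png');crop('s6.png',210,90,330,190,4,'b6.png')
A=cv2.imread('pics/a.png');B=cv2.imread('pics/b6.png');cv2.imwrite('pics/ab6.png',np.hstack([A[:,:300],B]))"
```

```text
turn [-0.004  0.001 -0.   ] shift cm [0.04 0.15 7.47] rows>= 1.8 pos [602.2 261.8  82.7] f [0.1 0.3 0.5] g 0.552 t 6.2
```

View pics/ab6.png

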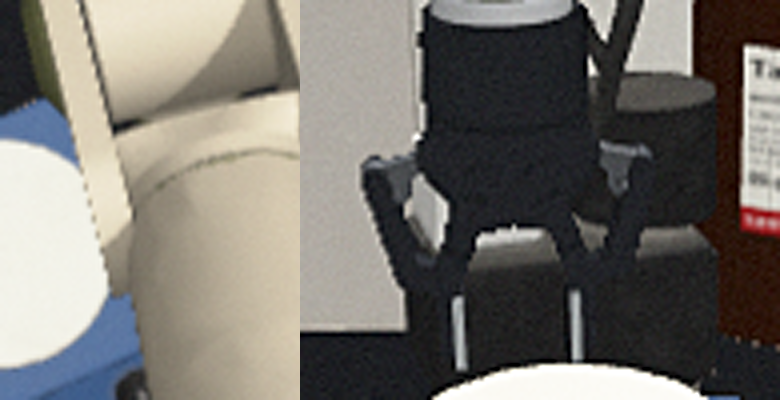

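Call:
move_arm([
  [0, 0, 0, 0, 0.1, 2.5, 0.55],
  [0, 0, 0, 0, 0.1, 5, 0.55],
  [0, 0, 0, 0, 0.1, 7.2, 0.55],
  [0, 0, 0, 0, 0.1, 7.2, 0.55],
  [0, 0, 0, 0, 0.1, 7.2, 0.55],
])

```text
time_s: 6.72
eef_pos: [600.7, 261.6, 9.2]
ee_rot: [-0.003, 0.537, 0.843, -0.005]
force: [0.4, -0.1, 0.3]
grip_width: 0.55
```

```bash
python3 -c "
from h import *
go(603.1,262.6,10,25)"
```

```text
turn [-0.011 -0.001  0.   ] shift cm [-0.01  0.26 -0.08] rows>= 0.1 pos [600.7 261.6   9.2] f [ 0.4 -0.1  0.3] g 0.55 t 6.72
```

Call:
move_arm([
  [-0.011, 0, 0, 0, 0.2, 0, 0.55],
  [-0.011, 0, 0, 0, 0.2, 0, 0.1],
  [-0.011, 0, 0, 0, 0.2, 0, 0.1],
  [-0.011, 0, 0, 0, 0.2, 0, 0.1],
  [-0.011, 0, 0, 0, 0.2, 0, 0.1],
])

```text
time_s: 7.13
eef_pos: [603.4, 262.7, 11.2]
ee_rot: [0.001, 0.537, 0.843, 0.001]
force: [-1.7, -0.1, 7.0]
grip_width: 0.307
```

```bash
python3 -c "
from h import *
go(603.1,262.6,150,25)"
```

```text
turn [0.003 0.    0.   ] shift cm [ 1.000e-02  0.000e+00 -1.388e+01] rows>= 3.3 pos [603.4 262.7  11.2] f [-1.7 -0.1  7. ] g 0.307 t 7.13
```

Call:
move_arm([
  [0, 0, 0, 0, 0, -2, 0.1],
  [0, 0, 0, 0, 0, -6, 0.1],
  [0, 0, 0, 0, 0, -10, 0.1],
  [0, 0, 0, 0, 0, -14, 0.1],
  [0, 0, 0, 0, 0, -14, 0.1],
])

```text
time_s: 7.55
eef_pos: [606.2, 263.4, 161.3]
ee_rot: [0.006, 0.537, 0.843, 0.007]
force: [1.1, 0.5, 0.3]
grip_width: 0.305
```

```bash
python3 -c "
from h import *
go(385.7,215.2,120)"
```

```text
turn [0.018 0.002 0.169] shift cm [  4.97 -22.09   3.73] rows>= 5.5 pos [606.2 263.4 161.3] f [1.1 0.5 0.3] g 0.305 t 7.55
```

Call:
move_arm([
  [0.018, 0, 0.05, 0.8, -3.5, 0, 0.1],
  [0.018, 0, 0.1, 1.7, -7.5, 0, 0.1],
  [0.018, 0, 0.169, 2.6, -11.5, 0, 0.1],
  [0.018, 0, 0.169, 3.5, -15.5, 0, 0.1],
  [0.018, 0, 0.169, 4.3, -19, 1, 0.1],
])

```text
time_s: 7.97
eef_pos: [414.3, 221.8, 149.3]
ee_rot: [0.002, 0.606, 0.795, 0.001]
force: [1.0, 0.4, -0.2]
grip_width: 0.305
```

```bash
python3 -c "
from h import *
go(385.7,215.2,60)"
```

```text
turn [ 0.003  0.002 -0.   ] shift cm [ 0.13 -2.97  8.92] rows>= 2.3 pos [414.3 221.8 149.3] f [ 1.   0.4 -0.2] g 0.305 t 7.97
```

Call:
move_arm([
  [0, 0, 0, 0.1, -2, 1, 0.1],
  [0, 0, 0, 0.1, -3, 4, 0.1],
  [0, 0, 0, 0.1, -3, 7, 0.1],
  [0, 0, 0, 0.1, -3, 9, 0.1],
  [0, 0, 0, 0.1, -3, 9, 0.1],
])

```text
time_s: 8.38
eef_pos: [383.6, 214.3, 56.8]
ee_rot: [0.0, 0.607, 0.795, -0.001]
force: [-0.0, 0.2, -0.3]
grip_width: 0.306
```

```bash
python3 -c "
from h import *
go(385.6,215.4,20)"
```

```text
turn [-0.002  0.002 -0.   ] shift cm [0.06 0.23 3.68] rows>= 0.9 pos [383.6 214.3  56.8] f [-0.   0.2 -0.3] g 0.306 t 8.38
```

Call:
move_arm([
  [0, 0, 0, -0.1, 0.2, 1.5, 0.1],
  [0, 0, 0, -0.1, 0.2, 3, 0.1],
  [0, 0, 0, -0.1, 0.2, 3.8, 0.1],
  [0, 0, 0, -0.1, 0.2, 3.8, 0.1],
  [0, 0, 0, -0.1, 0.2, 3.8, 0.1],
])

```text
time_s: 8.8
eef_pos: [386.3, 213.9, 19.7]
ee_rot: [0.0, 0.607, 0.795, -0.001]
force: [-0.9, 0.5, -0.5]
grip_width: 0.309
```

```bash
python3 -c "
from h import *
go(385.6,215.4,11)"
```

```text
turn [-0.001  0.002 -0.   ] shift cm [ 0.16 -0.03  0.87] rows>= 0.2 pos [386.3 213.9  19.7] f [-0.9  0.5 -0.5] g 0.309 t 8.8
```

Call:
move_arm([
  [0, 0, 0, 0.15, 0, 0.3, 0.1],
  [0, 0, 0, 0.15, 0, 0.6, 0.1],
  [0, 0, 0, 0.15, 0, 0.9, 0.1],
  [0, 0, 0, 0.15, 0, 0.9, 0.1],
  [0, 0, 0, 0.15, 0, 0.9, 0.1],
])

```text
time_s: 9.22
eef_pos: [386.2, 215.5, 10.9]
ee_rot: [0.001, 0.606, 0.795, -0.0]
force: [0.7, 0.4, 1.3]
grip_width: 0.309
```

```bash
python3 -c "
from h import *
go(385.6,215.4,11)"
```

```text
turn [ 0.     0.002 -0.   ] shift cm [ 0.01 -0.06 -0.01] rows>= 0.0 pos [386.2 215.5  10.9] f [0.7 0.4 1.3] g 0.309 t 9.22
```

Call:
move_arm([
  [0, 0, 0, 0, 0, 0.1, 0.1],
  [0, 0, 0, 0, 0, 0.2, 0.1],
  [0, 0, 0, 0, 0, 0.2, 0.1],
])

```text
time_s: 9.47
eef_pos: [386.4, 215.5, 10.7]
ee_rot: [0.001, 0.606, 0.795, -0.0]
force: [-10.2, -3.3, 31.7]
grip_width: 0.301
```

Call:
move_arm([
  [0, 0, 0, 0, 0, 0, 0.1],
  [0, 0, 0, 0, 0, 0, 0.35],
  [0, 0, 0, 0, 0, 0, 0.5],
  [0, 0, 0, 0, 0, 0, 0.5],
  [0, 0, 0, 0, 0, 0, 0.5],
])

```text
time_s: 9.88
eef_pos: [386.3, 215.5, 10.4]
ee_rot: [0.001, 0.606, 0.795, -0.0]
force: [-0.2, 0.1, 0.0]
grip_width: 0.5
```

Call:
move_arm([
  [0, 0, 0, 0, 0, -2, 0.5],
  [0, 0, 0, 0, 0, -5, 0.5],
  [0, 0, 0, 0, 0, -9, 0.5],
  [0, 0, 0, 0, 0, -13, 0.5],
  [0, 0, 0, 0, 0, -15, 0.6],
])

```text
time_s: 10.3
eef_pos: [387.2, 216.1, 164.5]
ee_rot: [0.002, 0.606, 0.795, 0.002]
force: [0.2, 0.3, 1.3]
grip_width: 0.594
```

```bash
python3 -c "
from h import *
go(536.5,227.1,160,25)
snap('top','t7.png');snap('side','s7.png')
crop('t7.png',270,150,410,280,4,'a7.png');crop('s7.png',320,120,440,260,4,'b7.png')
cv2.imwrite('pics/ab7.png',np.hstack([cv2.imread('pics/a7.png')[:520,:],cv2.imread('pics/b7.png')[:520]])[:,-790:])"
```

```text
turn [ 0.005  0.002 -0.168] shift cm [-2.89 14.69  0.53] rows>= 3.6 pos [387.2 216.1 164.5] f [0.2 0.3 1.3] g 0.594 t 10.3
```

View pics/b7.png

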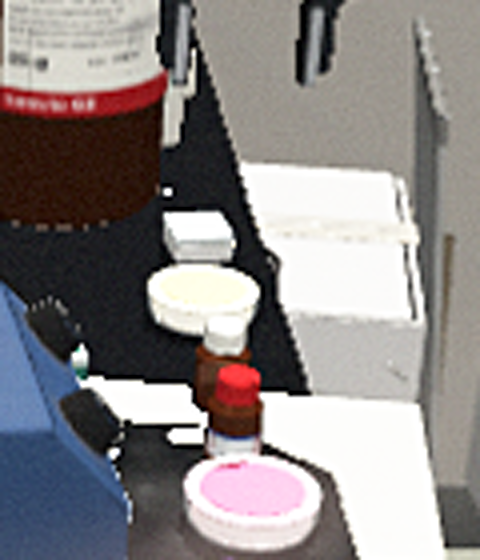

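Call:
move_arm([
  [0, 0, -0.06, -0.8, 4, 0, 0.62],
  [0, 0, -0.12, -1.6, 8, 0, 0.62],
  [0, 0, -0.168, -2.3, 12, 0, 0.62],
  [0, 0, -0.168, -2.8, 14.3, 0, 0.62],
  [0, 0, -0.168, -2.8, 14.3, 2, 0.62],
])

```text
time_s: 10.82
eef_pos: [537.9, 226.9, 145.2]
ee_rot: [0.005, 0.538, 0.843, 0.004]
force: [-0.3, -0.0, -0.1]
grip_width: 0.62
```

```bash
python3 -c "
from h import *
go(536.5,227.1,75,25)"
```

```text
turn [ 0.012  0.005 -0.002] shift cm [ 0.11 -0.21  7.02] rows>= 1.7 pos [537.9 226.9 145.2] f [-0.3 -0.  -0.1] g 0.62 t 10.82
```

Call:
move_arm([
  [0.01, 0, 0, 0.1, -0.2, 2, 0.62],
  [0.01, 0, 0, 0.1, -0.2, 4.5, 0.62],
  [0.01, 0, 0, 0.1, -0.2, 7, 0.62],
  [0.01, 0, 0, 0.1, -0.2, 7, 0.62],
])

```text
time_s: 11.15
eef_pos: [533.5, 226.2, 69.2]
ee_rot: [-0.001, 0.538, 0.843, -0.004]
force: [-1.0, 0.1, -0.5]
grip_width: 0.622
```

```bash
python3 -c "
from h import *
go(536.5,227.1,14,25)
snap('side','s8.png')
crop('s8.png',240,80,370,210,4,'b8.png')"
```

```text
turn [-0.008  0.002 -0.002] shift cm [-0.03  0.35  5.52] rows>= 1.3 pos [533.5 226.2  69.2] f [-1.   0.1 -0.5] g 0.622 t 11.15
```

View pics/b8.png

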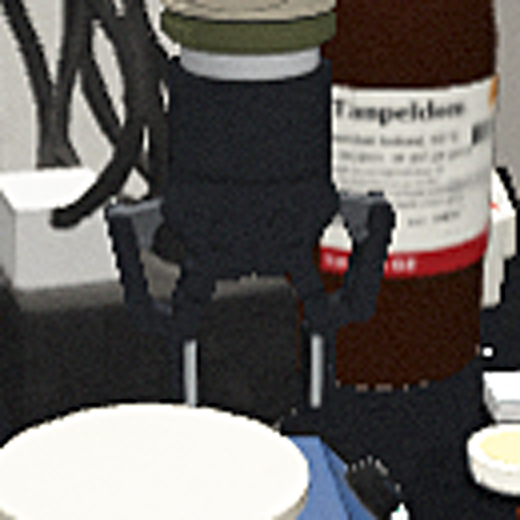

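The side view shows the gripper clear of the pump and the tall bottle. The oil bottle is hidden behind the hotplate, so I'm descending on the top-view position.

Call:
move_arm([
  [-0.008, 0, 0, 0, 0.3, 1.5, 0.62],
  [-0.008, 0, 0, 0, 0.3, 3, 0.62],
  [-0.008, 0, 0, 0, 0.3, 4.5, 0.62],
  [-0.008, 0, 0, 0, 0.3, 5.4, 0.62],
  [-0.008, 0, 0, 0, 0.3, 5.4, 0.62],
])

```text
time_s: 11.62
eef_pos: [536.9, 227.5, 17.4]
ee_rot: [0.002, 0.538, 0.843, -0.0]
force: [-0.6, 0.3, 0.1]
grip_width: 0.622
```

```bash
python3 -c "
from h import *
go(536.5,227.1,14,25)"
```

```text
turn [ 0.002  0.003 -0.002] shift cm [-0.02 -0.05  0.34] rows>= 0.1 pos [536.9 227.5  17.4] f [-0.6  0.3  0.1] g 0.622 t 11.62
```

Call:
move_arm([
  [0, 0, 0, 0, 0, 0.2, 0.62],
  [0, 0, 0, 0, 0, 0.2, 0.1],
  [0, 0, 0, 0, 0, 0.2, 0.1],
  [0, 0, 0, 0, 0, 0.2, 0.1],
  [0, 0, 0, 0, 0, 0.2, 0.1],
])

```text
time_s: 12.03
eef_pos: [537.5, 227.6, 16.4]
ee_rot: [0.002, 0.538, 0.843, 0.001]
force: [-1.1, -0.5, 6.1]
grip_width: 0.382
```

```bash
python3 -c "
from h import *
go(536.5,227.1,160,25)"
```

```text
turn [ 0.003  0.003 -0.002] shift cm [ -0.05  -0.06 -14.36] rows>= 3.4 pos [537.5 227.6  16.4] f [-1.1 -0.5  6.1] g 0.382 t 12.03
```

Call:
move_arm([
  [0, 0, 0, 0, 0, -2, 0.1],
  [0, 0, 0, 0, 0, -5, 0.1],
  [0, 0, 0, 0, 0, -9, 0.1],
  [0, 0, 0, 0, 0, -12, 0.1],
  [0, 0, 0, 0, 0, -12, 0.1],
])

```text
time_s: 12.45
eef_pos: [539.5, 228.4, 143.0]
ee_rot: [0.006, 0.538, 0.843, 0.004]
force: [0.6, -0.6, 0.4]
grip_width: 0.377
```

```bash
python3 -c "
from h import *
go(399.6,164.6,120)"
```

```text
turn [0.014 0.004 0.167] shift cm [  0.12 -15.41   2.08] rows>= 3.7 pos [539.5 228.4 143. ] f [ 0.6 -0.6  0.4] g 0.377 t 12.45
```

Call:
move_arm([
  [0.01, 0, 0.06, 0, -3.5, 0, 0.1],
  [0.01, 0, 0.12, 0, -7.5, 0, 0.1],
  [0.01, 0, 0.167, 0.1, -11.5, 0, 0.1],
  [0.01, 0, 0.167, 0.1, -14.5, 0, 0.1],
  [0.01, 0, 0.167, 0.1, -15, 2, 0.1],
])

```text
time_s: 12.87
eef_pos: [401.0, 165.4, 122.8]
ee_rot: [0.004, 0.606, 0.795, 0.002]
force: [1.9, 0.7, -0.7]
grip_width: 0.376
```

```bash
python3 -c "
from h import *
go(399.5,165.1,70)"
```

```text
turn [0.008 0.005 0.   ] shift cm [ 0.04 -0.19  5.28] rows>= 1.3 pos [401.  165.4 122.8] f [ 1.9  0.7 -0.7] g 0.376 t 12.87
```

Call:
move_arm([
  [0.005, 0, 0, 0, 0, 2, 0.1],
  [0.005, 0, 0, 0, 0, 4, 0.1],
  [0.005, 0, 0, 0, 0, 6, 0.1],
  [0.005, 0, 0, 0, 0, 7.5, 0.1],
  [0.005, 0, 0, 0, 0, 7.5, 0.1],
])

```text
time_s: 13.28
eef_pos: [399.9, 164.9, 45.4]
ee_rot: [0.001, 0.606, 0.795, -0.002]
force: [-0.2, -0.9, -1.0]
grip_width: 0.38
```

```bash
python3 -c "
from h import *
go(399.5,165.1,25)"
```

```text
turn [-0.002  0.004 -0.   ] shift cm [ 0.04 -0.03  2.04] rows>= 0.5 pos [399.9 164.9  45.4] f [-0.2 -0.9 -1. ] g 0.38 t 13.28
```

Call:
move_arm([
  [0, 0.004, 0, 0, 0, 1, 0.1],
  [0, 0.004, 0, 0, 0, 2, 0.1],
  [0, 0.004, 0, 0, 0, 2.5, 0.1],
  [0, 0.004, 0, 0, 0, 2.5, 0.1],
  [0, 0.004, 0, 0, 0, 2.5, 0.1],
])

```text
time_s: 13.7
eef_pos: [400.2, 164.9, 20.9]
ee_rot: [-0.0, 0.606, 0.795, -0.001]
force: [-0.2, -0.3, -0.2]
grip_width: 0.378
```

```bash
python3 -c "
from h import *
go(399.5,165.1,16)"
```

```text
turn [-0.002  0.     0.   ] shift cm [ 0.04 -0.06  0.49] rows>= 0.1 pos [400.2 164.9  20.9] f [-0.2 -0.3 -0.2] g 0.378 t 13.7
```

Call:
move_arm([
  [0, 0, 0, 0, 0, 0.2, 0.1],
  [0, 0, 0, 0, 0, 0.4, 0.1],
  [0, 0, 0, 0, 0, 0.5, 0.1],
  [0, 0, 0, 0, 0, 0.55, 0.1],
])

```text
time_s: 14.03
eef_pos: [400.4, 165.0, 16.3]
ee_rot: [-0.0, 0.606, 0.795, -0.0]
force: [-6.2, -0.6, 20.7]
grip_width: 0.375
```

Call:
move_arm([
  [0, 0, 0, 0, 0, 0, 0.1],
  [0, 0, 0, 0, 0, 0, 0.42],
  [0, 0, 0, 0, 0, 0, 0.58],
  [0, 0, 0, 0, 0, 0, 0.58],
  [0, 0, 0, 0, 0, 0, 0.58],
])

```text
time_s: 14.45
eef_pos: [400.4, 164.9, 16.2]
ee_rot: [-0.0, 0.606, 0.795, -0.0]
force: [0.3, 0.0, -0.6]
grip_width: 0.578
```

Call:
move_arm([
  [0, 0, 0, 0, 0, -2, 0.58],
  [0, 0, 0, 0, 0, -5, 0.58],
  [0, 0, 0, 0, 0, -9, 0.58],
  [0, 0, 0, 0, 0, -13, 0.58],
  [0, 0, 0, 0, 0, -13, 0.6],
])

```text
time_s: 14.87
eef_pos: [403.5, 165.5, 152.6]
ee_rot: [0.004, 0.606, 0.795, 0.004]
force: [0.3, 0.3, 0.4]
grip_width: 0.599
```

```bash
python3 -c "
from meas import *
c=load('top0')
x0,y0,x1,y1=325,185,355,215
b=blob(c,(x0,y0,x1,y1),lambda h,s,v:(h>70)&(h<90)&(s>120))
bx=cv2.boxPoints(b[2]); P=np.array([w(c,p,17)[:2] for p in bx]); 
for i in range(4): d=P[(i+1)%4]-P[i]; print(np.linalg.norm(d).round(1),np.degrees(np.arctan2(d[1],d[0])).round(1))
# outer corners from crop c4 (20x): top (290,80), right (440,325)
for a,b_ in(((290,80),(440,325)),((440,325),(225,455))):
    A,B=[w(c,((q[0]+.5)/20-.5+326,(q[1]+.5)/20-.5+188),17)[:2] for q in(a,b_)]; d=B-A; print('outer',np.linalg.norm(d).round(1),np.degrees(np.arctan2(d[1],d[0])).round(1))
snap('top','t9.png');snap('side','s9.png')
crop('s9.png',320,140,420,260,5,'b9.png'); go(478.8,208.9,100,25)
"
```

```text
24.4 -59.4
24.4 -150.1
24.4 120.5
24.4 30.1
outer 35.9 -149.6
outer 31.3 120.6
turn [ 0.002  0.001 -0.169] shift cm [2.17 8.65 4.74] rows>= 2.4 pos [401.  165.1 147.2] f [-0.2  0.2 -1.1] g 0.6 t 14.97
```

View pics/b9.png

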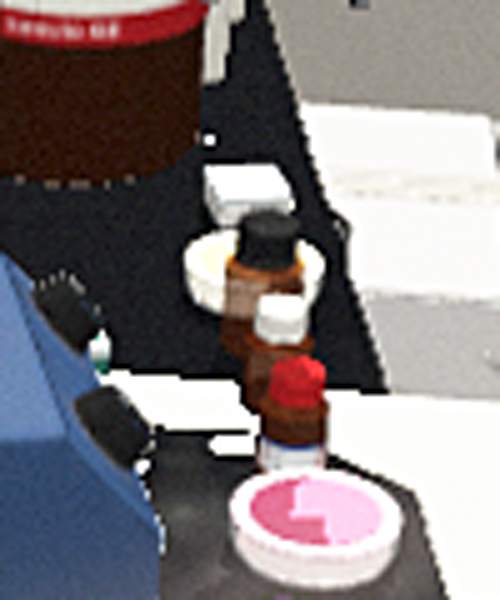

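View pics/t9.png

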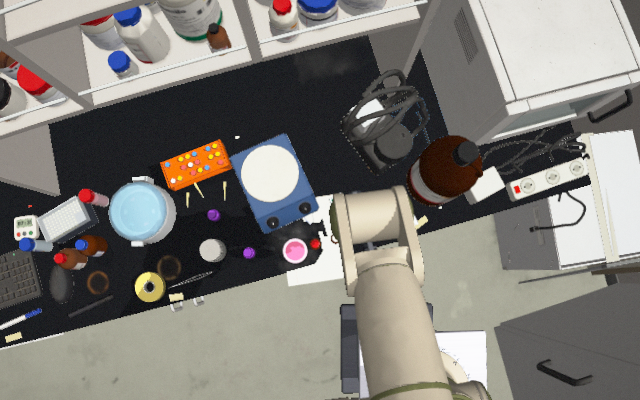

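```bash
python3 -c "
from h import *
go(481.3,204.6,100,30)"
```

```text
turn [ 0.002  0.001 -0.256] shift cm [1.69 8.78 4.74] rows>= 2.4 pos [401.  165.1 147.2] f [-0.2  0.2 -1.1] g 0.6 t 14.97
```

Call:
move_arm([
  [0, 0, -0.1, 0.5, 3, 0, 0.62],
  [0, 0, -0.2, 1.1, 6, 1, 0.62],
  [0, 0, -0.256, 1.7, 8.7, 2, 0.62],
  [0, 0, -0.256, 1.7, 8.7, 4, 0.62],
  [0, 0, -0.256, 1.7, 8.7, 4.7, 0.62],
])

```text
time_s: 15.38
eef_pos: [479.1, 204.4, 96.2]
ee_rot: [-0.002, 0.5, 0.866, -0.002]
force: [-0.2, 0.6, -1.4]
grip_width: 0.625
```

```bash
python3 -c "
from h import *
go(481.3,204.6,30,30)
snap('side','s10.png')
crop('s10.png',270,90,400,220,4,'b10.png')"
```

```text
turn [-0.005 -0.001  0.001] shift cm [-0.1   0.23  6.62] rows>= 1.6 pos [479.1 204.4  96.2] f [-0.2  0.6 -1.4] g 0.625 t 15.38
```

View pics/b10.png

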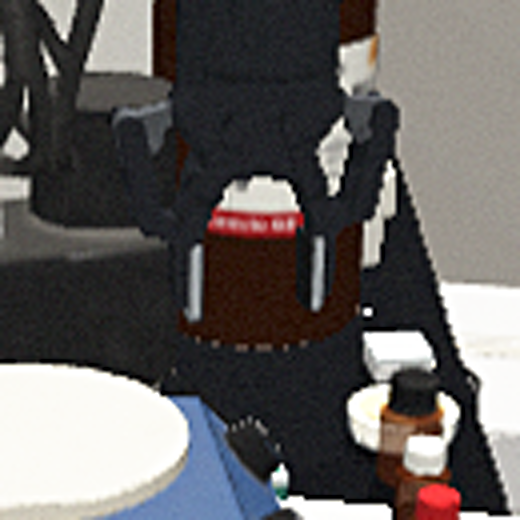

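Call:
move_arm([
  [-0.005, 0, 0, -0.1, 0.2, 2, 0.62],
  [-0.005, 0, 0, -0.1, 0.2, 4, 0.62],
  [-0.005, 0, 0, -0.1, 0.2, 6, 0.62],
  [-0.005, 0, 0, -0.1, 0.2, 7, 0.62],
  [-0.005, 0, 0, -0.1, 0.2, 7, 0.62],
])

```text
time_s: 15.85
eef_pos: [478.5, 203.6, 24.5]
ee_rot: [-0.003, 0.5, 0.866, -0.001]
force: [0.1, -0.7, -0.5]
grip_width: 0.62
```

```bash
python3 -c "
from h import *
go(481.3,204.6,3,30)"
```

```text
turn [-0.005 -0.003 -0.   ] shift cm [-0.06  0.3   2.15] rows>= 0.5 pos [478.5 203.6  24.5] f [ 0.1 -0.7 -0.5] g 0.62 t 15.85
```

Call:
move_arm([
  [-0.005, 0, 0, -0.1, 0.3, 0.7, 0.62],
  [-0.005, 0, 0, -0.1, 0.3, 1.4, 0.62],
  [-0.005, 0, 0, -0.1, 0.3, 2, 0.62],
  [-0.005, 0, 0, -0.1, 0.3, 2, 0.62],
  [-0.005, 0, 0, -0.1, 0.3, 2, 0.62],
])

```text
time_s: 16.27
eef_pos: [481.5, 204.3, 4.5]
ee_rot: [-0.001, 0.5, 0.866, 0.001]
force: [-0.3, 0.0, 0.2]
grip_width: 0.62
```

```bash
python3 -c "
from h import *
go(481.3,204.6,4,30)"
```

```text
turn [-0.    -0.003 -0.   ] shift cm [0.03 0.   0.05] rows>= 0.0 pos [481.5 204.3   4.5] f [-0.3  0.   0.2] g 0.62 t 16.27
```

Call:
move_arm([
  [0, 0, 0, 0, 0, 0.1, 0.5],
  [0, 0, 0, 0, 0, 0.1, 0.2],
  [0, 0, 0, 0, 0, 0.1, 0.2],
  [0, 0, 0, 0, 0, 0.1, 0.2],
  [0, 0, 0, 0, 0, 0.1, 0.2],
], grip_force=25)

```text
time_s: 16.68
eef_pos: [481.7, 204.4, 3.9]
ee_rot: [-0.001, 0.5, 0.866, 0.001]
force: [-0.2, 0.1, 3.9]
grip_width: 0.388
```

```bash
python3 -c "
from h import *
go(481.3,204.6,4,30)"
```

```text
turn [ 0.001 -0.003 -0.   ] shift cm [ 0.04 -0.03 -0.01] rows>= 0.0 pos [481.7 204.4   3.9] f [-0.2  0.1  3.9] g 0.388 t 16.68
```

Call:
move_arm([
  [0, 0, 0, 0, 0, -1, 0.2],
  [0, 0, 0, 0, 0, -4, 0.2],
  [0, 0, 0, 0, 0, -8, 0.2],
  [0, 0, 0, 0, 0, -11, 0.2],
  [0, 0, 0, 0, 0, -11, 0.2],
])

```text
time_s: 17.1
eef_pos: [484.4, 204.6, 120.3]
ee_rot: [0.003, 0.5, 0.866, 0.004]
force: [-0.3, 0.2, 0.2]
grip_width: 0.389
```

```bash
python3 -c "
from h import *
go(359.3,311.3,120)
snap('side','s11.png')
crop('s11.png',270,90,400,220,4,'b11.png')"
```

```text
turn [ 0.01  -0.001  0.256] shift cm [15.49 -5.51 -0.04] rows>= 3.9 pos [484.4 204.6 120.3] f [-0.3  0.2  0.2] g 0.389 t 17.1
```

View pics/b11.png

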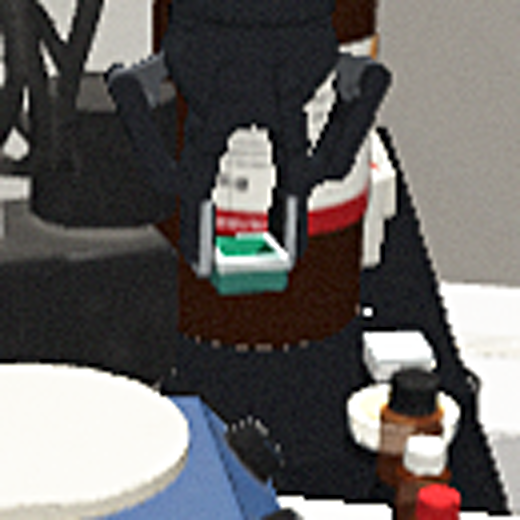

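Call:
move_arm([
  [0.01, 0, 0.08, 3.5, -1.2, -1, 0.2],
  [0.01, 0, 0.16, 7.4, -2.6, -1.5, 0.2],
  [0.01, 0, 0.256, 11.2, -4, -1.5, 0.2],
  [0.01, 0, 0.256, 14.5, -5.2, -1.5, 0.2],
  [0.01, 0, 0.256, 15.3, -5.5, -1, 0.2],
])

```text
time_s: 17.57
eef_pos: [355.3, 311.4, 126.9]
ee_rot: [-0.002, 0.605, 0.796, -0.002]
force: [0.3, 0.1, -1.5]
grip_width: 0.391
```

```bash
python3 -c "
from h import *
go(359.3,311.3,60)"
```

```text
turn [-0.005 -0.002  0.003] shift cm [-0.13  0.41  6.69] rows>= 1.6 pos [355.3 311.4 126.9] f [ 0.3  0.1 -1.5] g 0.391 t 17.57
```

Call:
move_arm([
  [-0.005, 0, 0.003, -0.1, 0.4, 1.5, 0.2],
  [-0.005, 0, 0.003, -0.1, 0.4, 3.5, 0.2],
  [-0.005, 0, 0.003, -0.1, 0.4, 5.5, 0.2],
  [-0.005, 0, 0.003, -0.1, 0.4, 7.5, 0.2],
  [-0.005, 0, 0.003, -0.1, 0.4, 7.5, 0.2],
])

```text
time_s: 17.98
eef_pos: [357.0, 310.1, 48.2]
ee_rot: [-0.002, 0.607, 0.795, -0.003]
force: [-0.1, -0.9, -1.6]
grip_width: 0.398
```

```bash
python3 -c "
from h import *
go(359.3,311.3,30)
snap('side','s12.png')
crop('s12.png',320,120,440,260,4,'b12.png')"
```

```text
turn [-0.008 -0.    -0.001] shift cm [0.06 0.27 1.82] rows>= 0.4 pos [357.  310.1  48.2] f [-0.1 -0.9 -1.6] g 0.398 t 17.98
```

View pics/b12.png

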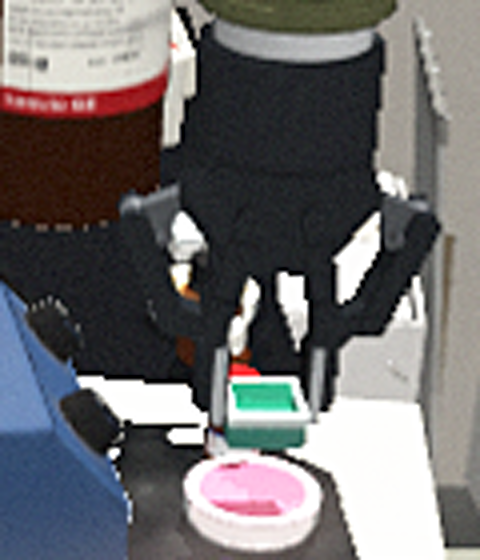

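Call:
move_arm([
  [-0.008, 0, 0, 0.1, 0.2, 0.8, 0.2],
  [-0.008, 0, 0, 0.1, 0.2, 1.6, 0.2],
  [-0.008, 0, 0, 0.1, 0.2, 2.4, 0.2],
  [-0.008, 0, 0, 0.1, 0.2, 2.4, 0.2],
  [-0.008, 0, 0, 0.1, 0.2, 2.4, 0.2],
])

```text
time_s: 18.45
eef_pos: [359.5, 312.0, 26.2]
ee_rot: [0.001, 0.607, 0.795, 0.001]
force: [0.3, 0.3, 0.7]
grip_width: 0.391
```

```bash
python3 -c "
from h import *
go(359.3,311.3,19)
snap('side','s13.png')
crop('s13.png',340,180,420,260,6,'b13.png')"
```

```text
turn [ 0.002 -0.001 -0.001] shift cm [-0.07 -0.04  0.72] rows>= 0.2 pos [359.5 312.   26.2] f [0.3 0.3 0.7] g 0.391 t 18.45
```

View pics/b13.png

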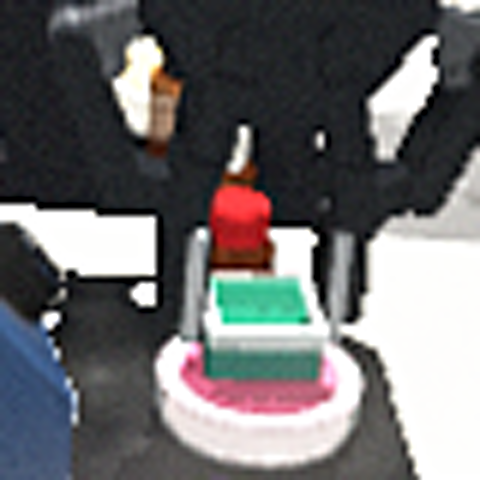

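Call:
move_arm([
  [0, 0, 0, -0.05, 0, 0.3, 0.2],
  [0, 0, 0, -0.05, 0, 0.5, 0.2],
  [0, 0, 0, -0.05, 0, 0.6, 0.2],
  [0, 0, 0, -0.05, 0, 0.6, 0.2],
])

```text
time_s: 18.83
eef_pos: [359.8, 311.6, 20.3]
ee_rot: [0.001, 0.607, 0.795, 0.001]
force: [-0.4, -0.6, -0.3]
grip_width: 0.391
```

Call:
move_arm([
  [0, 0, 0, 0, -0.05, 0.1, 0.2],
  [0, 0, 0, 0, -0.05, 0.15, 0.2],
  [0, 0, 0, 0, -0.05, 0.2, 0.2],
  [0, 0, 0, 0, -0.05, 0.2, 0.2],
])

```text
time_s: 19.17
eef_pos: [359.2, 311.5, 18.7]
ee_rot: [0.001, 0.607, 0.795, 0.001]
force: [-1.7, -1.2, 4.8]
grip_width: 0.387
```

Contact at 5 N, at the expected height. Releasing.

Call:
move_arm([
  [0, 0, 0, 0, 0, 0, 0.38],
  [0, 0, 0, 0, 0, 0, 0.45],
  [0, 0, 0, 0, 0, 0, 0.6],
  [0, 0, 0, 0, 0, 0, 0.6],
  [0, 0, 0, 0, 0, 0, 0.6],
])

```text
time_s: 19.58
eef_pos: [359.2, 311.5, 18.6]
ee_rot: [0.001, 0.607, 0.795, 0.001]
force: [0.3, -0.4, 0.9]
grip_width: 0.596
```

Call:
move_arm([
  [0, 0, 0, 0, 0, -1, 0.6],
  [0, 0, 0, 0, 0, -4, 0.6],
  [0, 0, 0, 0, 0, -8, 0.6],
  [0, 0, 0, 0, 0, -12, 0.6],
  [0, 0, 0, 0, 0, -15, 0.6],
])

```text
time_s: 20.0
eef_pos: [359.1, 311.5, 172.5]
ee_rot: [0.001, 0.607, 0.795, 0.003]
force: [0.7, 0.2, 0.3]
grip_width: 0.597
```

```bash
python3 -c "
from h import *
go(300,-60,260,0)"
```

```text
turn [ 0.006 -0.002  0.267] shift cm [-34.26 -15.46  -8.88] rows>= 9.3 pos [359.1 311.5 172.5] f [0.7 0.2 0.3] g 0.597 t 20.0
```

```bash
python3 -c "
from h import *
go(160,490,240,40)"
```

```text
turn [ 0.006  0.    -0.431] shift cm [ 22.48 -14.44  -6.81] rows>= 6.6 pos [359.1 311.5 172.5] f [0.7 0.2 0.3] g 0.597 t 20.0
```

Call:
move_arm([
  [0, 0, -0.1, 2, -1.3, -4, 0.6],
  [0, 0, -0.2, 5.5, -3.5, -6.8, 0.6],
  [0, 0, -0.3, 9, -5.8, -6.8, 0.6],
  [0, 0, -0.4, 12.5, -8, -6.8, 0.6],
  [0, 0, -0.43, 16, -10.2, -6.8, 0.6],
])

```text
time_s: 20.42
eef_pos: [225.9, 431.1, 241.8]
ee_rot: [0.002, 0.421, 0.907, 0.004]
force: [0.9, 0.5, -0.0]
grip_width: 0.6
```

```bash
python3 -c "
from h import *
go(160,490,240,60)"
```

```text
turn [ 0.008  0.002 -0.345] shift cm [ 8.76 -1.23  0.16] rows>= 2.8 pos [225.9 431.1 241.8] f [ 0.9  0.5 -0. ] g 0.6 t 20.42
```

Call:
move_arm([
  [0, 0, -0.1, 3, -0.4, 0, 0.6],
  [0, 0, -0.2, 6, -0.8, 0, 0.6],
  [0, 0, -0.3, 8.7, -1.2, 0, 0.6],
  [0, 0, -0.34, 8.7, -1.2, 0, 0.6],
  [0, 0, -0.34, 8.7, -1.2, 0, 0.6],
])

```text
time_s: 20.83
eef_pos: [159.4, 490.1, 242.2]
ee_rot: [0.003, 0.26, 0.966, 0.003]
force: [0.3, -0.8, 0.6]
grip_width: 0.604
```

```bash
python3 - <<'E'
from meas import *
c=snap('top','t14.png');snap('side','s14.png')
crop('t14.png',270,180,430,280,5,'a14.png');crop('s14.png',320,140,420,260,5,'b14.png')
T={'pinkdish':((270,230,312,270),lambda h,s,v:(h>140)&(h<175)&(s>60),15),
'cream':((360,210,395,245),lambda h,s,v:(h>20)&(h<40)&(s>50)&(v>150),15),
'red':((300,225,330,260),lambda h,s,v:((h<5)|(h>175))&(s>180)&(v>150),45),
'green':((275,230,312,270),lambda h,s,v:(h>70)&(h<90)&(s>120),32),
'wbox':((398,208,420,232),lambda h,s,v:(s<40)&(v>170),17)}
p=np.array([357.9,316.5])
for k,(r,f,z) in T.items():
    b=blob(c,r,f)
    if b is None: print(k,None); continue
    X=w(c,b[0],z); d=X[:2]-p; print(k,b[0].round(1),b[1],X.round(1),'along',(d@U).round(1),'across',(d@[.9644,.2645]).round(1), round(b[2][2],1))
E
```

```text
pinkdish [299.6 253.1] 48 [351.2 304.3  15. ] along 10.0 across -9.7 29.4
cream [376.5 226.9] 254 [413.6 113.9  15. ] along 210.1 across 0.1 63.4
red [314.6 243.2] 57 [373.8 266.8  45. ] along 52.1 across 2.2 90.0
green [293.8 249.5] 104 [359.4 317.7  32. ] along -0.7 across 1.8 76.0
wbox [408.8 220. ] 207 [429.7  33.   17. ] along 292.4 across -5.8 66.0
```

View pics/a14.png

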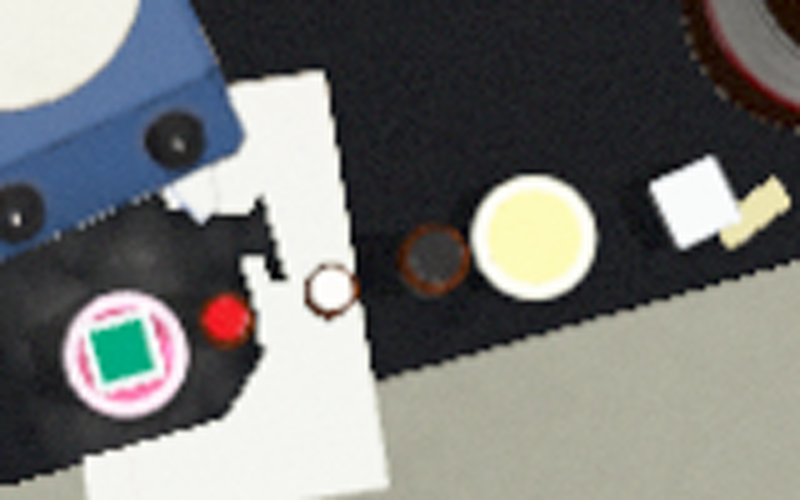

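View pics/b14.png

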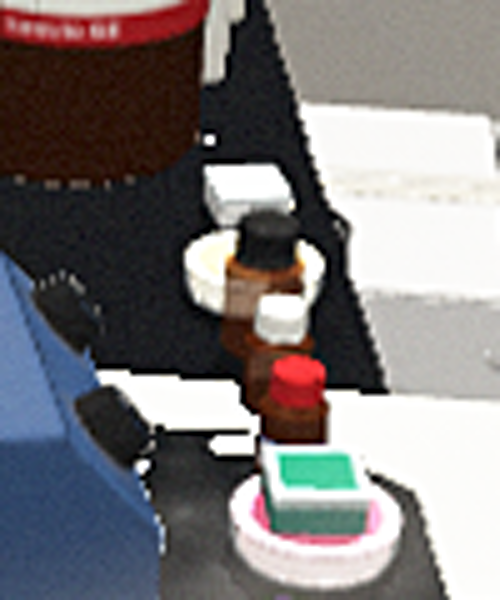

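```bash
python3 - <<'E'
from meas import *
c=load('t14'); p=np.array([357.9,316.5])
g=cv2.cvtColor(c['frame'],cv2.COLOR_RGB2GRAY)
for n,uv,z in(('red',(314.6,243.2),45),('white',(335.6,237.6),45),('black',(357.0,230.8),58)):
    d=w(c,uv,z)[:2]-p; print(n,'along',(d@U).round(1),'across',(d@[.9644,.2645]).round(1))
crop('t14.png',305,225,369,257,12,'d14.png')
E
```

```text
red along 52.0 across 2.2
white along 104.3 across 1.2
black along 157.3 across 2.1
```

View pics/d14.png

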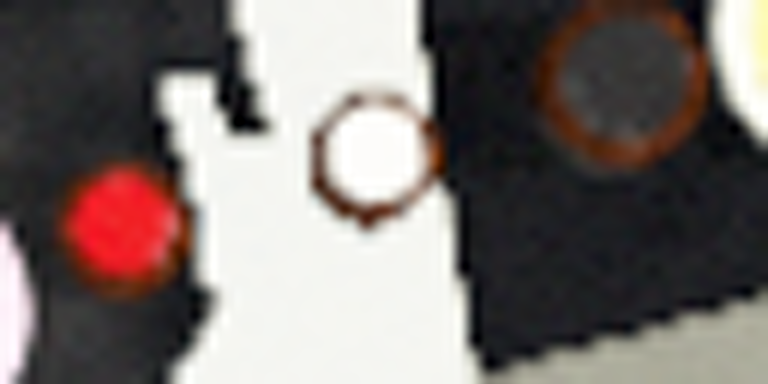

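```bash
python3 -c "
from h import *
print(job.finish_job())"
```

```text
the job is handed in; nothing more can be done
None
```

I placed the three bottles and the green box as asked and handed the job in at about 21 s. The arm had been backed away with the gripper open, touching nothing. The hand-in gives no verdict.

**Row:** All three bottles stand upright in the side view. In the last top view the caps are on the line between the dishes as below; the targets were 52.5, 105 and 157.5 mm from the pink dish.

| Bottle | Measured along the line (mm) | Off the line (mm) |
|---|---|---|
| Red vial | 52.0 | 2.2 |
| White vial | 104.3 | 1.2 |
| Oil bottle | 157.3 | 2.1 |

**Green box:** It lies flat on the pink lid, about 2 mm from the middle.

**White box and purple vials:** The white box measured at the same pixel before and after. I never reached for the purple look-alikes.

**Disagreement:** The pictures put the row about 1–2 mm to one side of the line, but the arm's positions at release put it only 0.6–0.9 mm off. That difference is within the 2 mm camera calibration, so I left it uncorrected.

**Forces:** The highest force I read was about 34 N at the wrist, while seating the white vial, and it passed on release.

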